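Start the dust extraction at the bench control station

ROBOT

A 6-joint arm with a two-finger parallel gripper is mounted at the origin on a cart in front of the work surface, level with it; the furniture and walls round the work are solid. World frame = base frame: x ahead of the robot, y to its left, z up, the work surface at z = 0. Lengths are in m, angles in rad, forces in N, time in s.
With the tool pointing down it reaches from about 0.3 to 0.875 m from the base axis. Payload 6.4 kg.
Tool frame: the origin (TCP) lies midway between the tips of the shut fingers; the grasp point (between the pads) lies 19 mm behind it (ctrl.pinch_z is the distance from the TCP to the grasp point, in m); z points along the fingers, y is the line along which they close (so a half turn about z gives the same grasp; the last joint's range is limited). The gripper opens to 85 mm and grips with 20 to 120 N. Pads are 22 mm wide; open, the fingers measure 114 mm over their backs; the gripper's body (76 mm by 85 mm) begins 54 mm behind the grasp point. The pads swing forward as they close: fully open they stand 13 mm farther back than shut.
Start: joints at [1.025, 0.181, 1.607, -0, 1.354, -0.206], TCP at [0.192, 0.542, 0.201] pointing down, gripper open.
Joint ranges: [-2.99, 2.99], [-0.89, 2.07], [0.3, 2.58], [-1.14, 4.28], [0, 2.63], [-3.12, 3.12]. Speed limits (rad/s): [2.57, 2.57, 3.01, 3.14, 3.14, 3.14].

INTERFACE

Orientations are given as a unit quaternion [w, x, y, z].
In Python, from bench import ctrl gives the robot as it stands.
- The arm moves only by the tool apply_moves, never from a script. Its argument "moves" is a list of rows, each an object with "jaw": the opening, from 0 (shut) to 1 (fully open); "offset": the shift along the tool's x, y, z in mm, a list of three; "rot": the turn, a rotation vector about the tool's x, y, z in degrees, a list of three. In form: [{"jaw": jaw, "offset": [dx, dy, dz], "rot": [ax, ay, az]}, ...]. A call has exactly 5 rows; each row shifts and turns the commanded pose from where the row before left it, along the tool's axes as they then stand; what a row does not reach is not made up. A row lasts 1/8 s, in which the tool goes at most 62.5 mm and 10.7 degrees, less where a joint would pass 70% of its speed; a pose out of reach is approached as far as the arm can. A call is refused whole if a number of a shift passes 62.5 or a number of a turn 10.7, either way. A call with a gripper value outside its range is refused whole. The fingers move at their own pace and stop on an object; the grip force is fixed at half the most. Time passes only in rows, so rows that do not move let the fingers close, or fill a call up. It gives the time, the measured TCP pose, the force, the opening and the grip force at its end, in the units of the state.
- ctrl.get_obs(): the state, without advancing time (a new reading comes with each control period).
- ctrl.camera(name): name is "scene" or "top" or "wrist"; returns (picture, depth): 480x640x3 uint8, red, green, blue; 480x640 float32, m along the optical axis (not along the pixel's ray), 0 where there is no reading.
- ctrl.camera_params(name): a dict with "K" (3x3 intrinsics, pixels), "cam_to_world" (4x4, takes a point from camera to world coordinates); the wrist camera has in their place "mount" (4x4, takes a point from camera to tool coordinates, whose origin is the TCP and whose axes are the flange's). Camera axes: x right, y down, z forward; pixel columns grow to the right and rows downward; lengths in m; the calibration is good to about 2 mm. A picture is of the moment at which its call begins: read the wrist's pose just before it. camera_params takes no time and is no camera call.
- ctrl.hand_in(): hands the job in; it is judged then, once.
Trained networks look in the newest picture that a camera, given by its name, has taken for a name from the list of things; names that differ only in an ending like _2 or _b are one class to them, and where a whole thing is asked for, a point or a joint stands for the part that bears it (a point fixed in the world has none). Each returns a list of dicts, best first, with "score" (0 to 1); they miss things now and then, are a little off and sometimes report something else, mostly with a low value. They report only what shows in the picture. A call takes as long as a camera call.
- ctrl.outline_of(camera, target): "region" (480x640 bool, what is visible of it) and "position" ([column, row] in pixels, amid what is visible of it).
The state is a dict: "time_s": time; "q": joint angles; "dq": joint speeds; "joint_efforts": joint torques, N m; "eef_pos": TCP position; "eef_rot": TCP orientation; "wrist_force": force on the tool from outside, world axes, zero at the start; "torque": the same for the moment, N m; "opening": opening from 0.0 (shut) to 1.0 (fully open); "grasp_force": force on a finger pad.
Only numpy, scipy, OpenCV 4.12 (cv2) and the standard library are available. Lean on these libraries where they do the work, as an engineer would, in place of code of your own. Each camera call takes 0.05 s, during which the arm holds its last target. There are 200 camera calls.

TASK

Start the dust extraction at the four-box control station on the bench, only by pushing with the fingertips: first press the raised end of the rocker all the way down so that it stays over, then push the square latch key fully home, and last press the large round start button fully down, hold it down for two seconds and let it come up again. Leave the small round stop button alone, lift nothing, and do not disturb the loose things on and around the station.

Things in the scene. Friction and masses are not known exactly. Their poses are not given: they have to be found in the camera images.
- plate: Control station's steel plate, 190 x 250 x 8 mm, fixed on the bench; origin: centre of its underside; x away from the robot at yaw 0, y left. Four grey boxes (70 x 70 x 42 mm, tops 50 mm above the bench, 80 mm apart) stand on it two by two, square to it within 0.06 rad, in changing places; all controls are bare aluminium in black bezels (53 mm above the bench). A 22 mm high channel along its far edge.
- rocker_press (a point): Where to press the rocker: a 56 x 36 mm paddle (long side along plate x), a shallow V hinged at its valley line, 60 mm above the bench. The point is on top of the far (+x) half, 20 mm out from the hinge, and moves with it. At the start it is 67 mm above the bench and the far end 70 mm. Pressed over, the far half lies level at 60 mm and the near half rises, so stay beyond the hinge line.
- rocker (a joint): Rocker angle in rad: 0 = far end raised (off; starts at 0 to 0.05), 0.36 = far end fully pressed down (on). Friction holds it wherever it is left; about 4 to 5 N at the press point moves it.
- latch_top (a point): Centre of the top face of the flat square latch key, 30 x 30 mm, in the middle of its box: 68 mm above the bench when out, 59 mm when fully home. The point moves with the key.
- latch (a joint): Travel of the square latch key in m: 0 = out (starts at 0 to 0.001), 0.009 = fully home. It stays where it is pushed to; about 5 N moves it.
- start_top (a point): Centre of the top of the large round mushroom-shaped start button, 42 mm in diameter, in the middle of its box: 72 mm above the bench when up, 64 mm when fully down. The point moves with the button.
- start (a joint): Travel of the large round start button in m: 0 = up, 0.008 = fully down. It springs back: 3 N starts it, 8 N holds it fully down.
- stop_top (a point): Centre of the top of the small round stop button, 20 mm in diameter, in the middle of its box, 64 mm above the bench (travel 6 mm, springs back). It must not be pressed.
- stop (a joint): Travel of the small round stop button in m: 0 = up (must stay so), 0.006 = fully down.
- beeswax: Loose beeswax block 43 x 54 x 20 mm on the left strip of the plate; origin at the centre of its underside. To be left where it is.
- spool: Loose small thread spool, 34 mm in diameter, 45 mm high, standing on the right strip of the plate; origin at the centre of its underside. To be left where it is.
- awl: Loose awl 26 x 143 x 27 mm lying on the bench along the near edge of the plate; origin at the centre of its underside. To be left where it is.
- tin: Loose round polish tin, 70 mm in diameter, 22 mm high, on the bench to the right; origin at the centre of its underside. To be left where it is.
- dye_bottle: Loose dark dye bottle 46 x 44 mm, 85 mm high, standing near the bench's left front; origin at the centre of its underside. To be left where it is.

How it is judged:
On the way, in this order (a step that is already met when the one before it is completed fails the run):
1. the rocker's far end is pressed over (value of joint rocker above 0.3 rad), for 0.2 s.
2. the square latch key is pushed home (value of joint latch above 0.0072 m), for 0.2 s.
3. the large start button is held fully down (value of joint start above 0.0062 m), for 1.5 s.
At the end, for the whole second after the job is handed in: The rocker is over (joint above 0.30 of 0.36 rad), the square key is home (above 7.2 of 9 mm), the start button (after being held beyond 6.2 of 8 mm for 1.5 s) and the stop button are up (within 2 mm), and every loose thing is within 15 mm of where it stood (value of joint rocker above 0.3 rad and value of joint latch above 0.0072 m and value of joint each of start, stop below 0.002 m and distance of each of beeswax, spool, awl, tin, dye_bottle from where it was at the start of the episode below 0.015 m); the robot touches nothing.
It fails at once if the square key is pushed before the rocker is over (value of joint latch above 0.003 m and value of joint rocker below 0.28 rad).
It fails at once if the start button is pressed before the rocker is over and the square key is home (value of joint start above 0.003 m and (value of joint rocker below 0.28 rad or value of joint latch below 0.007 m)).
It fails at once if the stop button is pressed (value of joint stop above 0.0025 m).
It fails at once if a loose thing on or around the station is moved or lifted (distance of any of beeswax, spool, awl, tin, dye_bottle from where it was at the start of the episode above 0.015 m).
It also fails if it takes over 45 s, if anything falls off the work surface, if the arm or the gripper's body presses on something with over 40 N, if the wrist force passes 120 N, or if a joint passes its speed limit or range.

## Working session

There is one attempt and no reset: what is moved stays moved. The work goes in short steps, Python scripts to look and compute and a tool call to move; the robot and the scene stay as the last step left them, time stands still between calls to the robot, and variables do not carry over. Pictures are saved under pics/ and viewed, at most 10 in all, crops included, and the job is handed in when it is done.

Besides the shell and the picture viewer there is one more tool, called after "Call:" as name([rows], argument=value, ...), one row to a line, values as JSON. apply_moves: Moves the arm, as the interface text tells. Its arguments: {"type":"object","properties":{"moves":{"type":"array"}},"required":["moves"]}

```bash
mkdir -p pics; cat > h.py <<'E'
import numpy as np,cv2
from bench import ctrl
def world(cam,px,d):
    p=ctrl.camera_params(cam);K=p["K"]
    c=np.array([(px[0]-K[0][2])/K[0][0]*d,(px[1]-K[1][2])/K[1][1]*d,d,1])
    return (np.array(p["cam_to_world"])@c)[:3]
def onplane(cam,px,z):
    p=ctrl.camera_params(cam);K=np.array(p["K"]);T=np.array(p["cam_to_world"])
    r=T[:3,:3]@np.linalg.inv(K)@[px[0],px[1],1];t=T[:3,3]
    return t+r*(z-t[2])/r[2]
E
python3 - <<'E'
from h import *
o=ctrl.get_obs();print(o["time_s"],o["eef_pos"],o["eef_rot"],o["wrist_force"],o["opening"])
im,d=ctrl.camera("top");cv2.imwrite("pics/top.png",im[:,:,::-1])
for n,z in [("rocker",.065),("rocker_press",.067),("latch_top",.068),("start_top",.072),("stop_top",.064),("plate",.01),("beeswax",.028),("spool",.05),("awl",.02),("tin",.022),("dye_bottle",.085)]:
    for r in ctrl.outline_of("top",n)[:3]:
        px=r["position"];print(n,round(r["score"],2),np.round(px,1),r["region"].sum(),onplane("top",px,z).round(4), world("top",px,d[int(px[1]),int(px[0])]).round(4))
E
```

```text
0.0 [0.19130523 0.5416001  0.20050424] [-3.16757802e-04  1.69094285e-01  9.85599487e-01 -8.21263436e-04] [-0.5499084   0.96704629  0.04764195] 0.999643196683448
rocker 0.95 [241.9 252.4] 496 [0.4895 0.1145 0.065 ] [0.4896 0.1146 0.0644]
rocker_press 0.74 [238.3 255.8] 522 [0.4821 0.1217 0.067 ] [0.4832 0.1228 0.0596]
latch_top 0.47 [253.5 218.4] 227 [0.5613 0.0903 0.068 ] [0.561  0.0901 0.0697]
start_top 0.61 [279.5 267.4] 312 [0.4561 0.0351 0.072 ] [0.4559 0.035  0.0738]
start_top 0.43 [174.7 301.8] 445 [0.3871 0.2514 0.072 ] [0.3866 0.249  0.0813]
stop_top 0.51 [291.4 232. ] 94 [0.5319 0.0105 0.064 ] [0.5325 0.0107 0.0607]
plate 0.58 [275.8 247.9] 4658 [0.5068 0.0475 0.01  ] [0.507  0.0476 0.0086]
beeswax 0.54 [223.6 226.9] 355 [0.5517 0.1602 0.028 ] [0.5516 0.1601 0.0283]
beeswax 0.42 [239.5 256.8] 466 [0.4854 0.1247 0.028 ] [0.4809 0.1202 0.06  ]
spool 0.56 [312.3 260.5] 242 [ 0.4727 -0.0328  0.05  ] [ 0.4727 -0.0328  0.0496]
awl 0.8 [245.5 294.1] 340 [0.4054 0.112  0.02  ] [0.4049 0.1113 0.026 ]
tin 0.64 [454.4 290. ] 911 [ 0.4095 -0.3353  0.022 ] [ 0.4095 -0.3355  0.0212]
dye_bottle 0.38 [222.8 226.7] 367 [0.541  0.1521 0.085 ] [0.5525 0.1622 0.0263]
```

View pics/top.png

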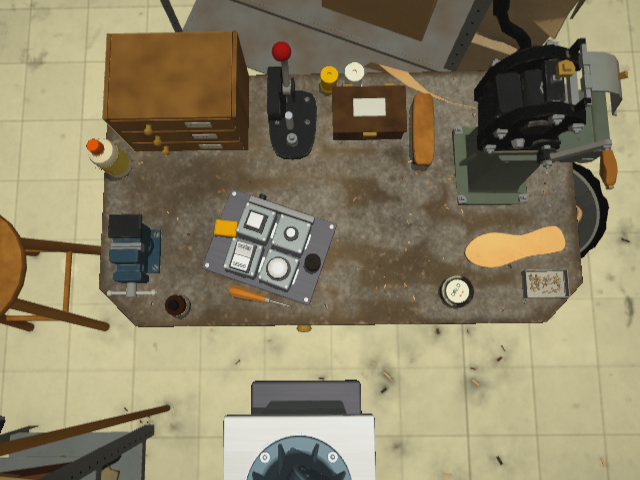

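The picture shows the plate around (272,247) turned by about -0.32 rad. The rocker is near-left (241,255), the latch far-left (255,220), start near-right (279,267) and stop far-right (291,233). The detections agree with this, and the tool is already aligned with the plate.

Call:
apply_moves([
  {"jaw": 0,"offset": [-42,-31,-10],"rot": [0,0,0]},
  {"jaw": 0,"offset": [-42,-31,-10],"rot": [0,0,0]},
  {"jaw": 0,"offset": [-42,-31,-10],"rot": [0,0,0]},
  {"jaw": 0,"offset": [-42,-31,-10],"rot": [0,0,0]},
  {"jaw": 0,"offset": [-42,-31,-10],"rot": [0,0,0]},
])

```text
time_s: 1.23
eef_pos: [0.3387, 0.3246, 0.252]
eef_rot: [0.0, 0.169, 0.986, 0.0]
wrist_force: [0.9, 0.3, 0.7]
opening: -0.001
grasp_force: 0.0
```

Call:
apply_moves([
  {"jaw": 0,"offset": [-42,-31,0],"rot": [0,0,0]},
  {"jaw": 0,"offset": [-42,-31,0],"rot": [0,0,0]},
  {"jaw": 0,"offset": [-42,-31,0],"rot": [0,0,0]},
  {"jaw": 0,"offset": [-42,-31,0],"rot": [0,0,0]},
  {"jaw": 0,"offset": [0,0,0],"rot": [0,0,0]},
])

```text
time_s: 1.85
eef_pos: [0.4567, 0.1503, 0.2514]
eef_rot: [0.0, 0.172, 0.985, -0.0]
wrist_force: [-0.2, -0.6, -0.3]
opening: 0.001
grasp_force: 0.0
```

```bash
cat >> h.py <<'E'
from scipy.spatial.transform import Rotation as R
def pose():
    o=ctrl.get_obs();q=o["eef_rot"];T=np.eye(4)
    T[:3,:3]=R.from_quat([q[1],q[2],q[3],q[0]]).as_matrix();T[:3,3]=o["eef_pos"];return T,o
def wplane(T,px,z):
    p=ctrl.camera_params("wrist");K=np.array(p["K"]);C=T@np.array(p["mount"])
    r=C[:3,:3]@np.linalg.inv(K)@[px[0],px[1],1];t=C[:3,3]
    return t+r*(z-t[2])/r[2]
E
python3 - <<'E'
from h import *
T,o=pose();print(o["time_s"],T.round(3),o["wrist_force"],o["opening"])
print(np.array(ctrl.camera_params("wrist")["mount"]).round(3))
im,d=ctrl.camera("wrist");cv2.imwrite("pics/w1.png",im[:,:,::-1])
for n,z in [("rocker",.065),("rocker_press",.067),("latch_top",.068),("start_top",.072),("stop_top",.064),("plate",.01),("spool",.045)]:
    for r in ctrl.outline_of("wrist",n)[:2]:
        px=r["position"];c=cv2.minAreaRect(np.argwhere(r["region"])[:,::-1].astype(np.float32))
        w=wplane(T,px,z);print(n,round(r["score"],2),np.round(px,1),r["region"].sum(),w.round(4),"rect",wplane(T,c[0],z).round(4),np.round(c[1]),"tool",((np.linalg.inv(T)@np.r_[w,1])[:3]*1000).round(1))
E
```

```text
1.85 [[-0.941  0.338  0.     0.457]
 [ 0.338  0.941 -0.001  0.15 ]
 [-0.001 -0.    -1.     0.251]
 [ 0.     0.     0.     1.   ]] [-0.23592201 -0.59038632 -0.28110411] 0.0014797085817694713
[[ 0.001 -0.956 -0.293  0.075]
 [ 1.     0.001 -0.001  0.001]
 [ 0.001 -0.293  0.956 -0.173]
 [ 0.     0.     0.     1.   ]]
rocker 0.78 [295.3 243.8] 1807 [0.4826 0.116  0.065 ] rect [0.4825 0.1155 0.065 ] [53. 34.] tool [-35.9 -23.4 186.5]
rocker 0.7 [390.1  99.8] 1965 [0.3802 0.2502 0.065 ] rect [0.3816 0.2482 0.065 ] [46. 53.] tool [105.8  68.3 186.3]
rocker_press 0.61 [297.5 243.8] 1793 [0.4828 0.1186 0.067 ] rect [0.4822 0.1158 0.067 ] [54. 34.] tool [-35.2 -20.9 184.5]
latch_top 0.68 [288.7 298.6] 136 [0.5384 0.0873 0.068 ] rect [0.541  0.0878 0.068 ] [10. 20.] tool [-98.1 -31.6 183.5]
start_top 0.73 [218.6 246.8] 1209 [0.4569 0.041  0.072 ] rect [0.4561 0.0413 0.072 ] [38. 39.] tool [ -37.1 -102.7  179.5]
stop_top 0.55 [224.4 310.5] 251 [0.5294 0.0129 0.064 ] rect [0.53   0.0146 0.064 ] [16. 18.] tool [-114.8 -104.6  187.5]
stop_top 0.33 [288.4 299. ] 137 [0.5404 0.0858 0.064 ] rect [0.5463 0.0878 0.064 ] [12. 18.] tool [-100.5  -32.3  187.5]
plate 0.6 [263.7 229.3] 10028 [0.4674 0.0775 0.01  ] rect [0.5083 0.0598 0.01  ] [150. 212.] tool [-34.6 -64.8 241.5]
```

View pics/w1.png

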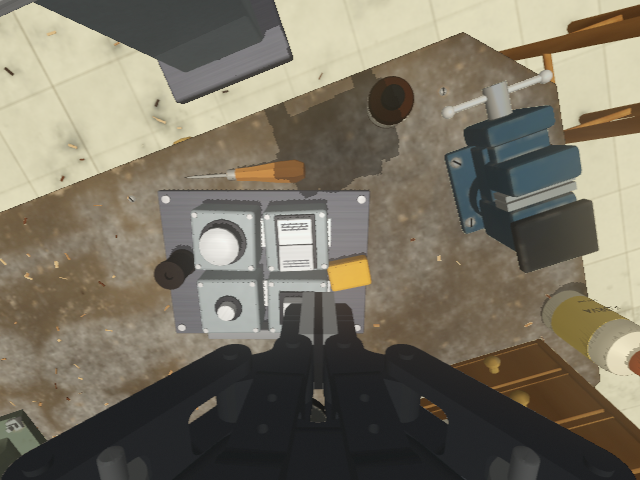

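The wrist view shows the rocker at (296,243) with its valley around row 245, start at (220,243), stop at (227,310), and the latch partly hidden by the fingers at (290,300). I'll refine the positions using depth.

```bash
cat >> h.py <<'E'
def cloud(cam,T,d):
    p=ctrl.camera_params(cam);K=np.array(p["K"]);C=T@np.array(p["mount"]) if cam=="wrist" else np.array(p["cam_to_world"])
    v,u=np.mgrid[:480,:640];c=np.stack([(u-K[0,2])/K[0,0]*d,(v-K[1,2])/K[1,1]*d,d],-1)
    P=c@C[:3,:3].T+C[:3,3];P[d<=0]=9;return P
E
python3 - <<'E'
from h import *
T,o=pose()
yaw=-.335;ex=np.array([np.cos(yaw),np.sin(yaw)]);ey=np.array([-ex[1],ex[0]])
for cam in("wrist","top"):
    im,d=ctrl.camera(cam);P=cloud(cam,T,d)
    for n,c in dict(rocker=(.486,.115),latch=(.56,.09),start=(.456,.038),stop=(.531,.012)).items():
        c=np.array(c);D=P[...,:2]-c;a=D@ex;b=D@ey
        m=(abs(a)<.045)&(abs(b)<.045)&(P[...,2]<.08)
        box=m&(P[...,2]>.042)
        zs=P[...,2][box]
        r=[]
        for lo in(.045,.056,.060,.063,.066):
            k=box&(P[...,2]>lo)
            if k.sum()>8:
                A,B=a[k],b[k];mid=lambda v:(np.percentile(v,3)+np.percentile(v,97))/2
                q=c+mid(A)*ex+mid(B)*ey;r.append((lo,int(k.sum()),q.round(4).tolist(),np.round([np.ptp(np.percentile(A,[3,97]))*1e3,np.ptp(np.percentile(B,[3,97]))*1e3])))
        print(cam,n,np.percentile(zs,[10,50,90,98]).round(4));[print("   ",*x) for x in r]
        if n=="rocker":
            for s in np.arange(-.04,.04,.004):
                k=box&(abs(a-s)<.002)&(abs(b)<.012)
                if k.any():print("     a",round(s,3),np.median(P[...,2][k]).round(4),end="")
            print()
E
```

```text
wrist rocker [0.0484 0.0531 0.0656 0.069 ]
    0.045 3945 [0.4896, 0.1128] [79. 65.]
    0.056 1741 [0.4832, 0.1151] [52. 34.]
    0.06 1441 [0.484, 0.1151] [51. 34.]
    0.063 633 [0.4999, 0.1098] [19. 33.]
    0.066 373 [0.5035, 0.1087] [13. 33.]
     a -0.036 0.0481     a -0.032 0.0525     a -0.028 0.0603     a -0.024 0.0609     a -0.02 0.061     a -0.016 0.0605     a -0.012 0.0604     a -0.008 0.0605     a -0.004 0.0603     a -0.0 0.0604     a 0.004 0.0622     a 0.008 0.064     a 0.012 0.0652     a 0.016 0.0669     a 0.02 0.0683     a 0.024 0.0688
wrist latch [0.0479 0.0504 0.0545 0.068 ]
    0.045 1668 [0.5557, 0.087] [62. 63.]
    0.056 149 [0.5555, 0.0849] [25. 21.]
    0.06 114 [0.5549, 0.0819] [26. 16.]
    0.063 99 [0.5538, 0.0786] [26.  9.]
    0.066 84 [0.5539, 0.0777] [26.  6.]
wrist start [0.0489 0.0512 0.072  0.0731]
    0.045 3802 [0.4563, 0.0407] [65. 65.]
    0.056 1190 [0.4567, 0.0402] [36. 36.]
    0.06 1190 [0.4567, 0.0402] [36. 36.]
    0.063 1190 [0.4567, 0.0402] [36. 36.]
    0.066 1184 [0.4567, 0.0402] [36. 36.]
wrist stop [0.0485 0.0503 0.0538 0.0645]
    0.
[... 732 characters left out ...]
  a 0.032 0.0481
top latch [0.0472 0.051  0.0677 0.0714]
    0.045 1017 [0.5589, 0.0879] [65. 65.]
    0.056 227 [0.559, 0.0879] [30. 29.]
    0.06 206 [0.5593, 0.0879] [28. 29.]
    0.063 193 [0.5593, 0.0881] [28. 29.]
    0.066 153 [0.5593, 0.088] [28. 28.]
top start [0.0471 0.0518 0.072  0.0746]
    0.045 1058 [0.457, 0.0396] [65. 65.]
    0.056 323 [0.457, 0.0396] [37. 37.]
    0.06 311 [0.4572, 0.0397] [36. 35.]
    0.063 309 [0.4572, 0.0397] [36. 35.]
    0.066 300 [0.4572, 0.0398] [36. 35.]
top stop [0.0466 0.0502 0.0548 0.0648]
    0.045 1038 [0.5315, 0.013] [66. 65.]
    0.056 86 [0.5307, 0.0071] [25. 31.]
    0.06 66 [0.5326, 0.0134] [16. 17.]
    0.063 41 [0.532, 0.0127] [17. 16.]
```

Call:
apply_moves([
  {"jaw": 0,"offset": [-30,-12,30],"rot": [0,0,0]},
  {"jaw": 0,"offset": [-30,-12,45],"rot": [0,0,0]},
  {"jaw": 0,"offset": [0,0,50],"rot": [0,0,0]},
  {"jaw": 0,"offset": [0,0,40],"rot": [0,0,0]},
  {"jaw": 0,"offset": [0,0,0],"rot": [0,0,0]},
])

```text
time_s: 2.98
eef_pos: [0.5005, 0.1107, 0.0834]
eef_rot: [-0.004, 0.169, 0.986, -0.001]
wrist_force: [0.3, -0.5, 0.5]
opening: -0.006
grasp_force: 0.0
```

Call:
apply_moves([
  {"jaw": 0,"offset": [-3,0,0],"rot": [0,0,0]},
  {"jaw": 0,"offset": [0,0,5],"rot": [0,0,0]},
  {"jaw": 0,"offset": [0,0,5],"rot": [0,0,0]},
  {"jaw": 0,"offset": [0,0,5],"rot": [0,0,0]},
  {"jaw": 0,"offset": [0,0,0],"rot": [0,0,0]},
])

```text
time_s: 3.6
eef_pos: [0.506, 0.1095, 0.071]
eef_rot: [-0.0, 0.169, 0.986, -0.0]
wrist_force: [0.1, -0.0, 0.8]
opening: 0.0
grasp_force: 0.0
```

Call:
apply_moves([
  {"jaw": 0,"offset": [0,0,4],"rot": [0,0,0]},
  {"jaw": 0,"offset": [0,0,4],"rot": [0,0,0]},
  {"jaw": 0,"offset": [0,0,3],"rot": [0,0,0]},
  {"jaw": 0,"offset": [0,0,2],"rot": [0,0,0]},
  {"jaw": 0,"offset": [0,0,0],"rot": [0,0,0]},
])

```text
time_s: 4.22
eef_pos: [0.5063, 0.1095, 0.0582]
eef_rot: [-0.0, 0.169, 0.986, -0.0]
wrist_force: [0.8, -0.0, -0.7]
opening: -0.0
grasp_force: 0.0
```

Call:
apply_moves([
  {"jaw": 0,"offset": [0,0,1],"rot": [0,0,0]},
  {"jaw": 0,"offset": [0,0,1],"rot": [0,0,0]},
  {"jaw": 0,"offset": [0,0,0],"rot": [0,0,0]},
  {"jaw": 0,"offset": [0,0,0],"rot": [0,0,0]},
  {"jaw": 0,"offset": [0,0,0],"rot": [0,0,0]},
])

```text
time_s: 4.85
eef_pos: [0.5065, 0.1095, 0.0564]
eef_rot: [0.0, 0.169, 0.986, 0.0]
wrist_force: [0.7, -0.5, 0.4]
opening: 0.003
grasp_force: 0.0
```

```bash
python3 - <<'E'
from h import *
T,o=pose();print(T[:3,3],o["wrist_force"],o["torque"])
im,d=ctrl.camera("scene");b=cv2.resize(im[:,:,::-1],None,fx=1,fy=1);cv2.imwrite("pics/s1.png",b)
im,d=ctrl.camera("wrist");cv2.imwrite("pics/w2.png",im[:,:,::-1])
P=cloud("wrist",T,d);yaw=-.335;ex=np.array([np.cos(yaw),np.sin(yaw)]);ey=np.array([-ex[1],ex[0]])
D=P[...,:2]-[.4845,.1145];a=D@ex;b=D@ey
for s in np.arange(-.032,.04,.004):
    k=(abs(a-s)<.002)&(abs(b)<.014)&(P[...,2]<.09)
    if k.any():print(round(s,3),k.sum(),np.median(P[...,2][k]).round(4))
E
```

```text
[0.50646615 0.10946581 0.05643941] [ 0.65947312 -0.48798075  0.37033118] [ 0.05231309  0.01558387 -0.05480132]
-0.032 530 0.0501
-0.028 607 0.0579
-0.024 478 0.0607
-0.02 488 0.0609
-0.016 460 0.0607
-0.012 454 0.0605
-0.008 450 0.0604
-0.004 443 0.0604
0.0 425 0.0603
0.004 500 0.0617
0.008 491 0.0633
0.012 473 0.0647
0.016 514 0.0665
0.02 458 0.0679
0.024 187 0.0691
0.028 25 0.069
```

View pics/w2.png

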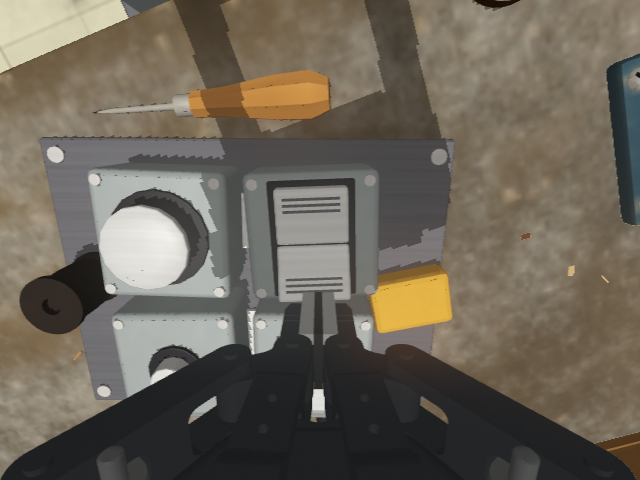

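```bash
python3 - <<'E'
from h import *
T,o=pose()
p=ctrl.camera_params("wrist");K=np.array(p["K"]);M=np.linalg.inv(p["mount"])
for q in([0,0,0],[.011,0,0],[-.011,0,0],[0,0,-.019]):
    c=K@(M@np.r_[q,1])[:3];print(q,(c[:2]/c[2]).round(1))
im,d=ctrl.camera("wrist");P=cloud("wrist",T,d)
t=(P-T[:3,3])@T[:3,:3]*1000
for r in range(284,345,4):print(r,[t[r,c].round(0).tolist() for c in(308,326)])
E
```

```text
[0, 0, 0] [316.7 282.9]
[0.011, 0, 0] [316.7 263.3]
[-0.011, 0, 0] [316.7 301.9]
[0, 0, -0.019] [316.5 298.9]
284 [[4.0, -4.0, -11.0], [4.0, 5.0, -11.0]]
288 [[2.0, -4.0, -11.0], [2.0, 5.0, -12.0]]
292 [[11.0, -4.0, -35.0], [11.0, 4.0, -35.0]]
296 [[11.0, -3.0, -39.0], [11.0, 4.0, -39.0]]
300 [[10.0, -3.0, -41.0], [11.0, 4.0, -42.0]]
304 [[11.0, -3.0, -45.0], [11.0, 4.0, -45.0]]
308 [[12.0, -3.0, -51.0], [11.0, 4.0, -50.0]]
312 [[11.0, -3.0, -52.0], [11.0, 4.0, -52.0]]
316 [[11.0, -3.0, -55.0], [10.0, 4.0, -55.0]]
320 [[11.0, -3.0, -59.0], [10.0, 4.0, -57.0]]
324 [[11.0, -3.0, -61.0], [11.0, 4.0, -62.0]]
328 [[11.0, -3.0, -64.0], [11.0, 3.0, -65.0]]
332 [[11.0, -3.0, -67.0], [11.0, 3.0, -67.0]]
336 [[10.0, -3.0, -67.0], [10.0, 3.0, -68.0]]
340 [[12.0, -2.0, -73.0], [12.0, 3.0, -73.0]]
344 [[11.0, -2.0, -75.0], [12.0, 3.0, -76.0]]
```

View pics/s1.png

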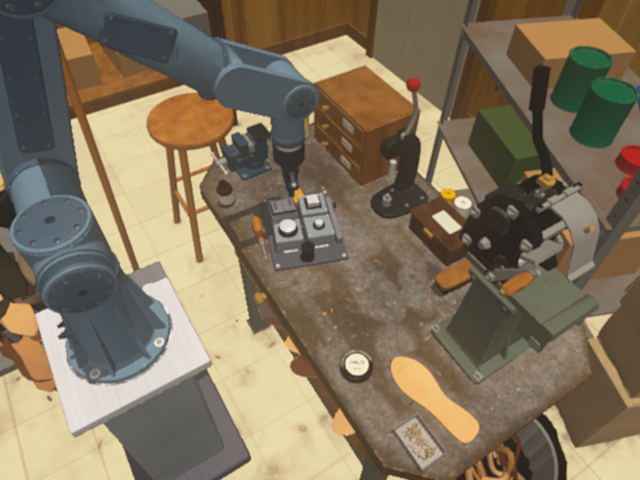

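The fingertips seen by the wrist camera end about 33 mm behind the reported TCP, and the force is zero, so nothing has been touched yet. I'll go down by feel.

Call:
apply_moves([
  {"jaw": 0,"offset": [0,0,3],"rot": [0,0,0]},
  {"jaw": 0,"offset": [0,0,3],"rot": [0,0,0]},
  {"jaw": 0,"offset": [0,0,3],"rot": [0,0,0]},
  {"jaw": 0,"offset": [0,0,3],"rot": [0,0,0]},
  {"jaw": 0,"offset": [0,0,0],"rot": [0,0,0]},
])

```text
time_s: 5.62
eef_pos: [0.5061, 0.1095, 0.044]
eef_rot: [-0.0, 0.169, 0.986, -0.0]
wrist_force: [1.0, 0.3, 0.3]
opening: 0.003
grasp_force: 0.0
```

```bash
python3 - <<'E'
from h import *
T,o=pose();print(T[:3,3],o["wrist_force"],ctrl.pinch_z)
im,d=ctrl.camera("wrist");P=cloud("wrist",T,d)
t=(P-T[:3,3])@T[:3,:3]*1000
for r in range(256,300,4):print(r,[(t[r,c].round(0).tolist(),P[r,c,2].round(3)) for c in(308,326)])
D=P[...,:2]-[.4845,.1145];ex=np.array([.944,-.329]);ey=np.array([.329,.944]);a=D@ex;b=D@ey
for s in np.arange(-.024,.03,.008):
    k=(abs(a-s)<.002)&(abs(b)<.014)&(P[...,2]<.09)
    if k.any():print(round(s,3),k.sum(),np.median(P[...,2][k]).round(4))
im,d=ctrl.camera("scene");P=cloud("scene",T,d);cv2.imwrite("pics/s2.png",cv2.resize(im[150:290,220:380,::-1],None,fx=4,fy=4,interpolation=cv2.INTER_CUBIC))
m=(np.hypot(P[...,0]-T[0,3],P[...,1]-T[1,3])<.025)&(P[...,2]<.3);print(sorted(P[m][:,2].round(3)))
E
```

```text
[0.5061489  0.109491   0.04401111] [0.97014354 0.27063615 0.30409483] 0.0187
256 [([21.0, -4.0, -16.0], np.float64(0.06)), ([21.0, 4.0, -17.0], np.float64(0.061))]
260 [([19.0, -4.0, -18.0], np.float64(0.062)), ([19.0, 4.0, -17.0], np.float64(0.061))]
264 [([17.0, -4.0, -18.0], np.float64(0.062)), ([17.0, 4.0, -18.0], np.float64(0.062))]
268 [([16.0, -4.0, -20.0], np.float64(0.064)), ([16.0, 4.0, -19.0], np.float64(0.063))]
272 [([14.0, -4.0, -20.0], np.float64(0.064)), ([14.0, 4.0, -20.0], np.float64(0.064))]
276 [([12.0, -4.0, -19.0], np.float64(0.063)), ([12.0, 4.0, -20.0], np.float64(0.064))]
280 [([10.0, -4.0, -20.0], np.float64(0.064)), ([11.0, 4.0, -21.0], np.float64(0.065))]
284 [([9.0, -4.0, -21.0], np.float64(0.065)), ([9.0, 4.0, -22.0], np.float64(0.066))]
288 [([7.0, -4.0, -22.0], np.float64(0.066)), ([7.0, 4.0, -22.0], np.float64(0.066))]
292 [([11.0, -4.0, -35.0], np.float64(0.079)), ([11.0, 4.0, -35.0], np.float64(0.079))]
296 [([11.0, -3.0, -38.0], np.float64(0.082)), ([11.0, 4.0, -39.0], np.float64(0.083))]
-0.024 566 0.0608
-0.016 528 0.0607
-0.008 505 0.0605
0.0 48
[... 5346 characters left out ...]
.159), np.float64(0.16), np.float64(0.16), np.float64(0.161), np.float64(0.161), np.float64(0.163), np.float64(0.164), np.float64(0.165), np.float64(0.166), np.float64(0.166), np.float64(0.167), np.float64(0.167), np.float64(0.169), np.float64(0.17), np.float64(0.17), np.float64(0.171), np.float64(0.171), np.float64(0.172), np.float64(0.172), np.float64(0.173), np.float64(0.175), np.float64(0.176), np.float64(0.176), np.float64(0.178), np.float64(0.178), np.float64(0.179), np.float64(0.179), np.float64(0.18), np.float64(0.18), np.float64(0.18), np.float64(0.18), np.float64(0.18), np.float64(0.181), np.float64(0.182), np.float64(0.182), np.float64(0.183), np.float64(0.184), np.float64(0.184)]
```

View pics/s2.png

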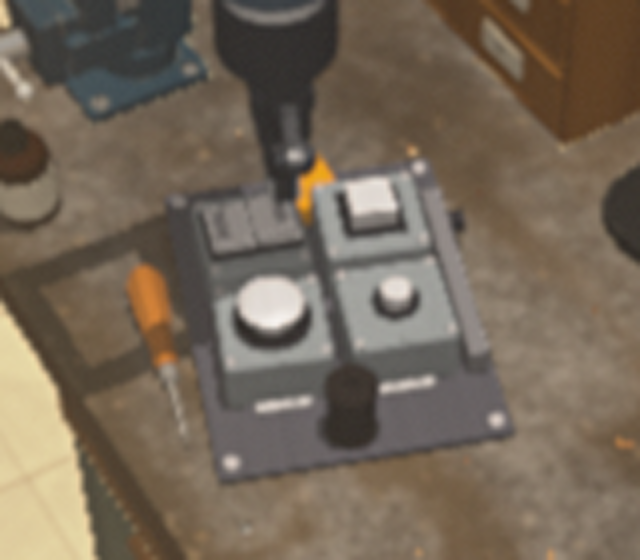

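The crop shows the closed fingertips (285,200) hovering just above the rocker's far half, which confirms the tips are short of the TCP. I'll keep going down.

Call:
apply_moves([
  {"jaw": 0,"offset": [0,0,3],"rot": [0,0,0]},
  {"jaw": 0,"offset": [0,0,3],"rot": [0,0,0]},
  {"jaw": 0,"offset": [0,0,3],"rot": [0,0,0]},
  {"jaw": 0,"offset": [0,0,2],"rot": [0,0,0]},
  {"jaw": 0,"offset": [0,0,2],"rot": [0,0,0]},
])

```text
time_s: 6.35
eef_pos: [0.5074, 0.1093, 0.0318]
eef_rot: [0.001, 0.169, 0.986, 0.0]
wrist_force: [3.0, -0.2, 3.6]
opening: 0.0
grasp_force: 2.0
```

Contact, at about 3.6 N.

Call:
apply_moves([
  {"jaw": 0,"offset": [0,0,2],"rot": [0,0,0]},
  {"jaw": 0,"offset": [0,0,2],"rot": [0,0,0]},
  {"jaw": 0,"offset": [0,0,1],"rot": [0,0,0]},
  {"jaw": 0,"offset": [0,0,0],"rot": [0,0,0]},
  {"jaw": 0,"offset": [0,0,0],"rot": [0,0,0]},
])

```text
time_s: 6.98
eef_pos: [0.5073, 0.1095, 0.0295]
eef_rot: [0.001, 0.169, 0.986, -0.0]
wrist_force: [-8.4, -1.7, 32.0]
opening: -0.0
grasp_force: 16.0
```

Call:
apply_moves([
  {"jaw": 0,"offset": [0,0,-15],"rot": [0,0,0]},
  {"jaw": 0,"offset": [0,0,-25],"rot": [0,0,0]},
  {"jaw": 0,"offset": [-28,-1,0],"rot": [0,0,0]},
  {"jaw": 0,"offset": [-28,-1,0],"rot": [0,0,0]},
  {"jaw": 0,"offset": [0,0,0],"rot": [0,0,0]},
])

```text
time_s: 7.6
eef_pos: [0.5587, 0.0885, 0.0656]
eef_rot: [-0.001, 0.17, 0.986, -0.0]
wrist_force: [-0.0, -0.8, 0.5]
opening: -0.004
grasp_force: 0.0
```

```bash
python3 - <<'E'
from h import *
T,o=pose();print(T[:3,3],o["wrist_force"])
ex=np.array([.944,-.329]);ey=np.array([.329,.944])
im,d=ctrl.camera("wrist");P=cloud("wrist",T,d)
D=P[...,:2]-[.4845,.1145];a=D@ex;b=D@ey
for s in np.arange(-.028,.03,.008):
    k=(abs(a-s)<.002)&(abs(b)<.014)&(P[...,2]<.09)
    if k.any():print(round(s,3),k.sum(),np.median(P[...,2][k]).round(4))
t=(P-T[:3,3])@T[:3,:3]*1000
print(t[292:300:2,308].round(0))
D=P[...,:2]-[.457,.0398];k=(np.hypot(D[...,0],D[...,1])<.03)&(P[...,2]>.066)&(P[...,2]<.08)
print("start",np.median(P[k],0))
E
```

```text
[0.55869108 0.08847111 0.06562316] [-0.03002946 -0.84420167  0.51068815]
-0.028 358 0.0665
-0.02 671 0.0684
-0.012 602 0.065
-0.004 544 0.0619
0.004 497 0.0604
0.012 500 0.0603
0.02 453 0.0605
0.028 338 0.0594
[[ 11.  -4. -34.]
 [ 11.  -3. -37.]
 [ 11.  -3. -38.]
 [ 11.  -3. -41.]]
start [0.45745583 0.04135692 0.07161246]
```

The rocker is fully over: the far half is level at 60 mm. Next is the latch.

Call:
apply_moves([
  {"jaw": 0,"offset": [0,0,10],"rot": [0,0,0]},
  {"jaw": 0,"offset": [0,0,10],"rot": [0,0,0]},
  {"jaw": 0,"offset": [0,0,4],"rot": [0,0,0]},
  {"jaw": 0,"offset": [0,0,4],"rot": [0,0,0]},
  {"jaw": 0,"offset": [0,0,4],"rot": [0,0,0]},
])

```text
time_s: 8.28
eef_pos: [0.5583, 0.0891, 0.0345]
eef_rot: [-0.0, 0.169, 0.986, -0.0]
wrist_force: [-3.0, 1.7, 4.8]
opening: -0.001
grasp_force: 2.4
```

Call:
apply_moves([
  {"jaw": 0,"offset": [0,0,3],"rot": [0,0,0]},
  {"jaw": 0,"offset": [0,0,2],"rot": [0,0,0]},
  {"jaw": 0,"offset": [0,0,2],"rot": [0,0,0]},
  {"jaw": 0,"offset": [0,0,0],"rot": [0,0,0]},
  {"jaw": 0,"offset": [0,0,0],"rot": [0,0,0]},
])

```text
time_s: 8.9
eef_pos: [0.5585, 0.0891, 0.029]
eef_rot: [-0.0, 0.169, 0.986, -0.0]
wrist_force: [-9.4, 0.6, 17.3]
opening: 0.003
grasp_force: 8.8
```

Call:
apply_moves([
  {"jaw": 0,"offset": [0,0,-15],"rot": [0,0,0]},
  {"jaw": 0,"offset": [0,0,-27],"rot": [0,0,0]},
  {"jaw": 0,"offset": [39,-40,0],"rot": [0,0,0]},
  {"jaw": 0,"offset": [40,-40,0],"rot": [0,0,0]},
  {"jaw": 0,"offset": [0,0,0],"rot": [0,0,0]},
])

```text
time_s: 9.52
eef_pos: [0.4535, 0.0393, 0.0684]
eef_rot: [-0.001, 0.17, 0.985, -0.0]
wrist_force: [0.0, -0.8, 0.5]
opening: -0.001
grasp_force: 0.0
```

```bash
python3 - <<'E'
from h import *
T,o=pose();print(T[:3,3],o["wrist_force"])
ctrl_im,d=ctrl.camera("top");P=cloud("top",T,d)
im,d=ctrl.camera("scene");Q=cloud("scene",T,d)
for X in(P,Q):
    D=X[...,:2]-[.559,.088];k=(np.hypot(D[...,0],D[...,1])<.01)&(X[...,2]<.09);print("latch",k.sum(),np.percentile(X[...,2][k],[20,50,80]) if k.any() else 0)
E
```

```text
[0.45345295 0.03927364 0.0684295 ] [ 0.00869555 -0.83906172  0.52377146]
latch 0 0
latch 32 [0.05780088 0.05875996 0.0610269 ]
```

The latch is home at about 59 mm. Now start: press it and hold for over 2 s.

Call:
apply_moves([
  {"jaw": 0,"offset": [-3,0,10],"rot": [0,0,0]},
  {"jaw": 0,"offset": [0,0,10],"rot": [0,0,0]},
  {"jaw": 0,"offset": [0,0,5],"rot": [0,0,0]},
  {"jaw": 0,"offset": [0,0,4],"rot": [0,0,0]},
  {"jaw": 0,"offset": [0,0,3],"rot": [0,0,0]},
])

```text
time_s: 10.25
eef_pos: [0.4599, 0.0391, 0.0372]
eef_rot: [-0.001, 0.169, 0.986, 0.0]
wrist_force: [-3.7, 1.4, 6.0]
opening: 0.006
grasp_force: 2.9
```

Call:
apply_moves([
  {"jaw": 0,"offset": [0,0,2],"rot": [0,0,0]},
  {"jaw": 0,"offset": [0,0,2],"rot": [0,0,0]},
  {"jaw": 0,"offset": [0,0,1],"rot": [0,0,0]},
  {"jaw": 0,"offset": [0,0,0],"rot": [0,0,0]},
  {"jaw": 0,"offset": [0,0,0],"rot": [0,0,0]},
])

```text
time_s: 10.88
eef_pos: [0.46, 0.0391, 0.034]
eef_rot: [-0.0, 0.169, 0.986, -0.0]
wrist_force: [-10.0, 2.1, 21.3]
opening: -0.004
grasp_force: 10.8
```

Fully down at 21 N, beyond the 8 N holding force. Holding.

Call:
apply_moves([
  {"jaw": 0,"offset": [0,0,0],"rot": [0,0,0]},
  {"jaw": 0,"offset": [0,0,0],"rot": [0,0,0]},
  {"jaw": 0,"offset": [0,0,0],"rot": [0,0,0]},
  {"jaw": 0,"offset": [0,0,0],"rot": [0,0,0]},
  {"jaw": 0,"offset": [0,0,0],"rot": [0,0,0]},
])

```text
time_s: 11.5
eef_pos: [0.46, 0.0391, 0.034]
eef_rot: [-0.0, 0.169, 0.986, -0.0]
wrist_force: [-9.8, 1.5, 21.7]
opening: 0.001
grasp_force: 10.7
```

Call:
apply_moves([
  {"jaw": 0,"offset": [0,0,0],"rot": [0,0,0]},
  {"jaw": 0,"offset": [0,0,0],"rot": [0,0,0]},
  {"jaw": 0,"offset": [0,0,0],"rot": [0,0,0]},
  {"jaw": 0,"offset": [0,0,0],"rot": [0,0,0]},
  {"jaw": 0,"offset": [0,0,0],"rot": [0,0,0]},
])

```text
time_s: 12.12
eef_pos: [0.46, 0.0391, 0.034]
eef_rot: [-0.0, 0.169, 0.986, -0.0]
wrist_force: [-10.2, 1.9, 22.2]
opening: -0.001
grasp_force: 10.7
```

Call:
apply_moves([
  {"jaw": 0,"offset": [0,0,0],"rot": [0,0,0]},
  {"jaw": 0,"offset": [0,0,0],"rot": [0,0,0]},
  {"jaw": 0,"offset": [0,0,0],"rot": [0,0,0]},
  {"jaw": 0,"offset": [0,0,0],"rot": [0,0,0]},
  {"jaw": 0,"offset": [0,0,0],"rot": [0,0,0]},
])

```text
time_s: 12.75
eef_pos: [0.46, 0.0391, 0.034]
eef_rot: [-0.0, 0.169, 0.986, -0.0]
wrist_force: [-10.3, 1.9, 21.7]
opening: -0.003
grasp_force: 10.7
```

Call:
apply_moves([
  {"jaw": 0,"offset": [0,0,-15],"rot": [0,0,0]},
  {"jaw": 0,"offset": [0,0,-30],"rot": [0,0,0]},
  {"jaw": 0,"offset": [0,0,-50],"rot": [0,0,0]},
  {"jaw": 0,"offset": [0,0,-50],"rot": [0,0,0]},
  {"jaw": 0,"offset": [0,0,0],"rot": [0,0,0]},
])

```text
time_s: 13.38
eef_pos: [0.4637, 0.0383, 0.1821]
eef_rot: [0.005, 0.169, 0.986, -0.0]
wrist_force: [-0.5, 0.7, -0.8]
opening: -0.003
grasp_force: 0.0
```

```bash
python3 - <<'E'
from h import *
T,o=pose();print(o["time_s"],T[:3,3],o["wrist_force"])
for cam in("scene","wrist","top"):
    im,d=ctrl.camera(cam);X=cloud(cam,T,d)
    for n,c in dict(rfar=(.5034,.108),rnear=(.4656,.1211),latch=(.559,.088),start=(.457,.04),stop=(.532,.013)).items():
        D=X[...,:2]-c;k=(np.hypot(D[...,0],D[...,1])<.008)&(X[...,2]<.09)
        print(cam,n,k.sum(),np.median(X[...,2][k]).round(4) if k.any() else 0)
E
```

```text
13.375 [0.46370069 0.03825779 0.18205373] [-0.5479998   0.72013131 -0.81693592]
scene rfar 19 0.0598
scene rnear 35 0.0658
scene latch 19 0.058
scene start 21 0.0724
scene stop 22 0.0636
wrist rfar 259 0.063
wrist rnear 316 0.0707
wrist latch 220 0.0621
wrist start 300 0.0748
wrist stop 0 0
top rfar 0 0
top rnear 44 0.0672
top latch 0 0
top start 0 0
top stop 0 0
```

All the controls are in the required state (the wrist values read about 3 mm high because the arm was still settling).

```bash
python3 -c "
from bench import ctrl
print(ctrl.hand_in())"
```

```text
the job is handed in; nothing more can be done
None
```

The job is handed in, with no verdict returned: rocker pressed over, latch key pushed home, start button held fully down for about 2 s and back up, and nothing else touched as far as the forces and depth readings show.

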